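Feed the cross bar through the stand's guide tube

ROBOT

A 6-joint arm with a two-finger parallel gripper is mounted at the origin on the work surface; the furniture and walls round the work are solid. World frame = base frame: x ahead of the robot, y to its left, z up, the work surface at z = 0. Lengths are in mm, angles in rad, forces in N, time in s.
With the tool pointing down it reaches from about 400 to 825 mm from the base axis. Payload 7 kg.
Tool frame: the origin (TCP) lies at the very end of the fingers, on their centre line; the grasp point (between the pads) lies 19 mm behind it; z points along the fingers, y is the direction in which the jaws open and shut (so a half turn about z gives the same grasp; the last joint's range is limited). The gripper opens to 88 mm and grips with 3 to 60 N. Pads are 19 mm wide; open, the fingers measure 130 mm over their backs; the gripper's body (78 mm by 193 mm) begins 47 mm behind the grasp point.
Start: joints at [1.505, 0.359, 0.012, 0, -1.224, -0.288], TCP at [233.871, 633.166, 226.561] pointing down, gripper open.
Joint ranges: [-3.07, 3.07], [-1.43, 2.12], [-1.02, 1.25], [-3.03, 1.67], [-3.05, -0], [-3.03, 3.03]. Speed limits (rad/s): [2.39, 2.39, 3.01, 3.14, 3.14, 3.14].

INTERFACE

Orientations are given as a unit quaternion [x, y, z, w].
In Python, from plant import bot gives the robot as it stands. Calls block until the motion is done:
- bot.move_ptp(position, orientation): joint-space move of the TCP to a pose.
- bot.line_to(position, velocity=150, ori=None): straight line of the TCP; ori=None keeps the orientation; velocity is the mean speed in mm/s.
- bot.move_joints(angles): joint-space move.
- bot.move_gripper(opening, force=None): finger opening in mm; force is the grip in N (None keeps the last); returns when the fingers have stopped.
- bot.pause(seconds).
- bot.solve_ik(position, orientation): joint angles nearest the present ones, or None.
- bot.read_state(): the state.
- bot.camera(name): name is "scene" or "top" or "wrist"; returns the picture (420x560x3 uint8, red, green, blue); there is no depth.
- bot.get_calibration(name): a dict with "fx", "fy", "cx", "cy" (pixels), "distortion" ([k1, k2, p1, p2, k3] as OpenCV has them; the pictures are not rectified), "view" (4x4, takes a point from world to camera coordinates); the wrist camera has in their place "T_tool_cam" (4x4, takes a point from camera to tool coordinates, whose origin is the TCP and whose axes are the flange's). Camera axes: x right, y up, looking along -z (the intrinsics and any distortion apply to the point x, -y, -z); pixel columns grow to the right and rows downward; lengths in mm; the calibration is good to about 2 mm. A picture is of the moment at which its call begins: read the wrist's pose just before it. get_calibration takes no time and is no camera call.
A pose or a line that the arm cannot do raises bot.Unreachable and nothing moves.
- bot.close_job(): hands the job in, once; it reports no verdict.
The state is a dict: "t": time; "joint_pos": joint angles; "qvel": joint speeds; "tau": joint torques, N m; "tcp_pos": TCP position; "eef_rot": TCP orientation; "contact_force": force on the tool from outside, world axes, zero at the start; "moment": the same for the moment, N m; "width": finger opening in mm.
Only numpy, scipy, OpenCV 4.12 (cv2) and the standard library are available. Lean on these libraries where they do the work, as an engineer would, in place of code of your own. Each camera call takes 0.05 s, during which the arm holds its last target.

TASK

Take the longer of the two square metal bars from the low grey rest and feed it endwise through the horizontal guide tube on the stand, so that about the same length of bar sticks out at either end of the tube, ready for hanging pump tubing on. Let go of it there and leave the shorter bar lying in the rest.

Things in the scene. Friction and masses are not known exactly. Their poses are not given: they have to be found in the camera images.
- long_bar: Straight plain bright metal bar, 12 x 12 mm square, 260 mm long, 0.09 kg, loose. Origin at its centre; y runs along the bar. It starts lying level across the rest, its axis 45 mm above the bench; 85 mm at either end overhangs the rest's uprights. Since the tube is 112 mm long and swallows the middle of the bar, the bar is to be held near its tail end (about 100 mm from its centre) while it is fed.
- short_bar: The same square bar but 140 mm long, 0.05 kg, loose. Origin at its centre, y along the bar. Lies beside the long bar in the other place of the rest (which bar is in which place varies). To be left there.
- bar_rest: Fixed low grey plastic rest, 130 mm (x) by 110 mm (y), origin at the centre of its underside on the bench. Two 10 mm thick notched uprights across it at y = -40 and +40 mm, 57 mm high, with two 18 mm wide notches each at x = -35 and +35 mm; the bars lie along its y in the notches, underside 39 mm above the bench.
- stand: Fixed grey stand: foot plate 100 mm (x) by 120 mm (y), 12 mm thick, origin at the centre of its underside on the bench; a post in the middle carries the metal guide tube, which lies level along the stand's y axis.
- tube_mid (a point): Middle of the guide tube, on its axis, 125 mm above the bench; y is the tube's axis (axes as the stand's). The tube is round, 112 mm long from mouth to mouth and open at both ends (y = -56 to +56 mm): 30 mm clear bore, outside 35 mm, and over the last 18 mm at each end it flares to a mouth of 52 mm clear, 57 mm outside. Let go, the bar drops about 7 mm on to the floor of the bore and lies there.

How it is judged (in metres and radians):
On the way:
1. the leading end of the long bar is in the tube: the bar's centre within 180 mm of the tube's middle, on the tube's axis line within 40 mm and 15 degrees (distance between long_bar and tube_mid below 0.18 m and x of long_bar in the frame of tube_mid between -0.04 and 0.04 m and z of long_bar in the frame of tube_mid between -0.04 and 0.04 m and angle between the y axis of long_bar and the y axis of tube_mid, either way round below 0.26 rad), for 0.1 s.
At the end, for the whole second after the job is handed in: The long bar lies at rest inside the guide tube (its centre within 14 mm of the tube's axis, the bar within 15 degrees of it), its centre within 30 mm of the tube's middle along the tube, so that it sticks out at both ends alike; the short bar lies within 30 mm of where it was (y of long_bar in the frame of tube_mid between -0.03 and 0.03 m and x of long_bar in the frame of tube_mid between -0.014 and 0.014 m and z of long_bar in the frame of tube_mid between -0.014 and 0.014 m and angle between the y axis of long_bar and the y axis of tube_mid, either way round below 0.26 rad and linear speed of long_bar below 0.02 m/s and distance of short_bar from where it was at the start of the episode below 0.03 m); the robot touches nothing.
It fails at once if the short bar is carried off or knocked out of its place in the rest (moved more than 30 mm) (distance of short_bar from where it was at the start of the episode above 0.03 m).
It also fails if it takes over 42 s, if anything falls off the work surface, if the arm or the gripper's body presses on something with over 40 N, if the wrist force passes 120 N, or if a joint passes its speed limit or range.

## Working session

There is one attempt and no reset: what is moved stays moved. The work goes in short steps, each a Python script; the robot and the scene stay as the last script left them, time stands still between calls to the robot, and variables do not carry over. Pictures are saved under pics/ and viewed, and the job is handed in when it is done.

```bash
mkdir -p pics; ls
python3 - <<'E'
from plant import bot
import cv2,numpy as np
for n in ["scene","top","wrist"]:
    s=bot.read_state()
    im=bot.camera(n); cv2.imwrite(f"pics/{n}0.png",im[:,:,::-1])
    c=bot.get_calibration(n); print(n,{k:np.round(np.array(v),4).tolist() for k,v in c.items()})
s=bot.read_state();print(s)
E
```

```text
pics
scene {'fx': 434.7882, 'fy': 434.7882, 'cx': 284.2231, 'cy': 207.0448, 'distortion': [0.0453, 0.0, 0.0, 0.0, 0.0], 'view': [[0.5812, -0.8138, 0.0042, -351.5396], [0.4611, 0.3335, 0.8223, -266.6576], [-0.6705, -0.476, 0.5691, -636.808], [0.0, 0.0, 0.0, 1.0]]}
top {'fx': 503.3023, 'fy': 503.3023, 'cx': 285.1205, 'cy': 207.2941, 'distortion': [-0.1807, 0.0, 0.0, 0.0, 0.0], 'view': [[0.0002, -1.0, -0.0037, -88.6422], [0.9827, -0.0005, 0.1855, -493.5367], [-0.1855, -0.0037, 0.9826, -1036.8471], [0.0, 0.0, 0.0, 1.0]]}
wrist {'fx': 297.2168, 'fy': 297.2168, 'cx': 286.9206, 'cy': 212.982, 'distortion': [-0.0518, 0.0, 0.0, 0.0, 0.0], 'T_tool_cam': [[0.0006, 0.9579, 0.2873, 77.5428], [1.0, -0.001, 0.0014, -0.1155], [0.0016, 0.2873, -0.9579, -158.3174], [0.0, 0.0, 0.0, 1.0]]}
{'t': 0.15, 'joint_pos': array([ 1.50505526e+00,  3.59239634e-01,  1.12739292e-02, -2.52188912e-04,
       -1.22408599e+00, -2.88098906e-01]), 'qvel': array([ 0.00029744, -0.00288859,  0.00292185, -0.00068887,  0.00385234,
        0.00023864]), 'tau': array([-5.03462888e-04, -5.83276176e+01,  2.93288451e+01,  7.00116456e+00,
        8.75461061e-03, -1.13289436e-04]), 'tcp_pos': array([233.78852173, 632.83319625, 225.82917333]), 'eef_rot': array([ 9.84382683e-01, -1.76040694e-01, -4.81909739e-05,  6.36961833e-04]), 'contact_force': array([-0.74654869,  0.48897639,  0.25346804]), 'moment': array([0.01070665, 0.03388266, 0.02809509]), 'width': 87.67326831659128}
```

View pics/scene0.png

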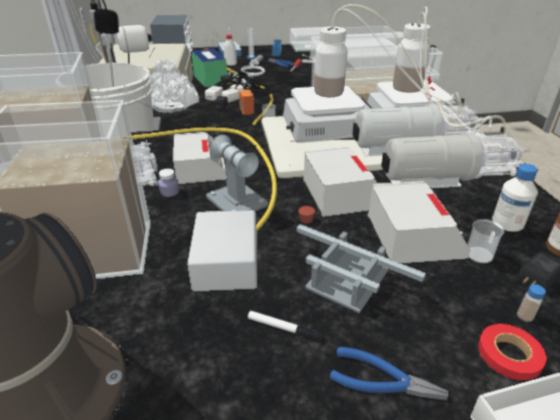

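View pics/top0.png

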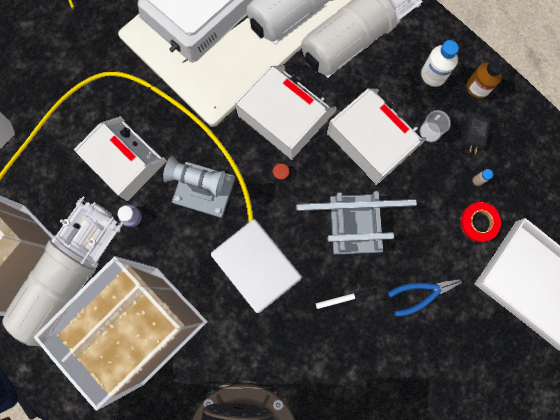

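View pics/wrist0.png

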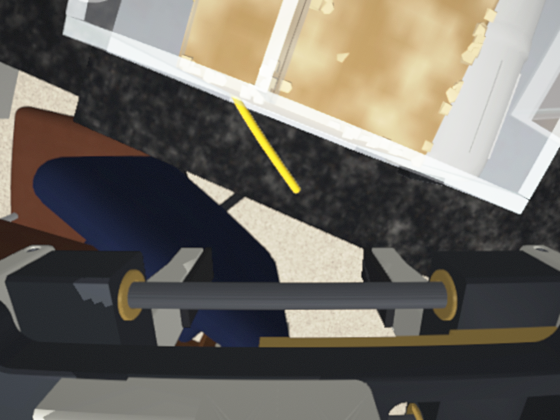

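The top view shows the tube at about (165–230, 160–195). The long bar runs (297,207)–(416,203) and the short bar (328,238)–(394,236). A yellow hose lies between the rest and the stand, and there are boxes nearby. I'll zoom in to find the features.

```bash
cat > h.py <<'E'
import numpy as np,cv2,json
from plant import bot
def cal(n):
    c=bot.get_calibration(n);K=np.array([[c['fx'],0,c['cx']],[0,c['fy'],c['cy']],[0,0,1]],float)
    return K,np.array(c['distortion'],float),c
F=np.diag([1.,-1,-1])
def ray(n,px,Twt=None):
    K,D,c=cal(n)
    u=cv2.undistortPoints(np.array(px,float).reshape(-1,1,2),K,D).reshape(-1,2)
    d=np.c_[u,np.ones(len(u))]@F
    if n=='wrist': M=Twt@np.array(c['T_tool_cam'])
    else: M=np.linalg.inv(np.array(c['view']))
    return M[:3,3],d@M[:3,:3].T
def onz(n,px,z,Twt=None):
    o,d=ray(n,px,Twt);return o+d*((z-o[2])/d[:,2])[:,None]
def proj(n,P,Twt=None):
    K,D,c=cal(n);P=np.array(P,float).reshape(-1,3)
    V=np.array(c['view']) if n!='wrist' else np.linalg.inv(Twt@np.array(c['T_tool_cam']))
    Q=(P@V[:3,:3].T+V[:3,3])@F
    return cv2.projectPoints(Q.reshape(-1,1,3),np.zeros(3),np.zeros(3),K,D)[0].reshape(-1,2)
def tri(a,pa,b,pb):
    o1,d1=ray(a,[pa]);o2,d2=ray(b,[pb]);d1=d1[0];d2=d2[0]
    s=np.linalg.lstsq(np.c_[d1,-d2],o2-o1,rcond=None)[0]
    p=o1+d1*s[0];q=o2+d2*s[1];return (p+q)/2,np.linalg.norm(p-q)
E
python3 - <<'E'
import cv2
t=cv2.imread('pics/top0.png');s=cv2.imread('pics/scene0.png')
cv2.imwrite('pics/t_rest.png',cv2.resize(t[170:270,285:435],None,fx=5,fy=5,interpolation=cv2.INTER_CUBIC))
cv2.imwrite('pics/t_stand.png',cv2.resize(t[140:225,145:265],None,fx=6,fy=6,interpolation=cv2.INTER_CUBIC))
cv2.imwrite('pics/s_stand.png',cv2.resize(s[125:225,190:290],None,fx=6,fy=6,interpolation=cv2.INTER_CUBIC))
cv2.imwrite('pics/s_rest.png',cv2.resize(s[210:320,285:435],None,fx=5,fy=5,interpolation=cv2.INTER_CUBIC))
E
```

```text
(no output)
```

View pics/t_rest.png

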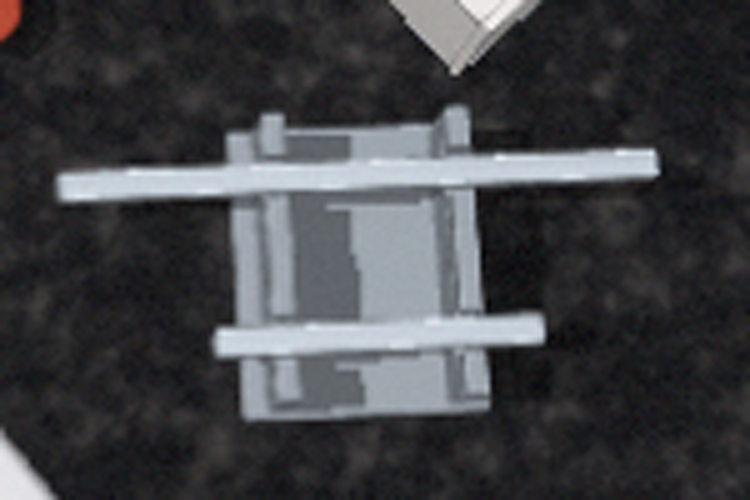

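View pics/t_stand.png

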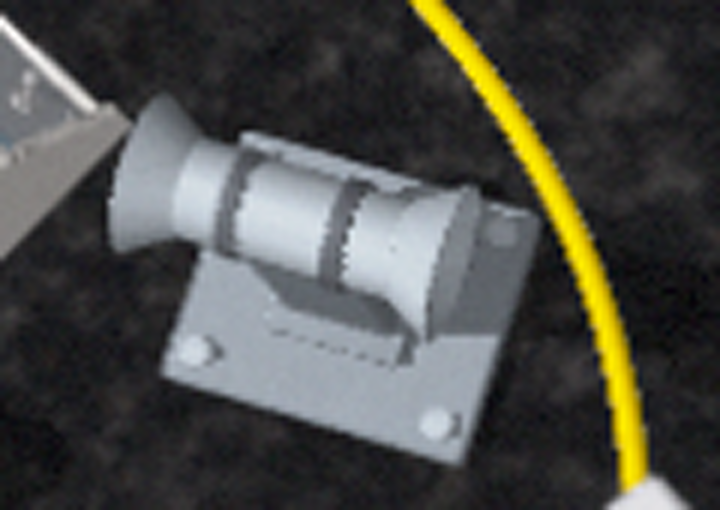

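View pics/s_stand.png

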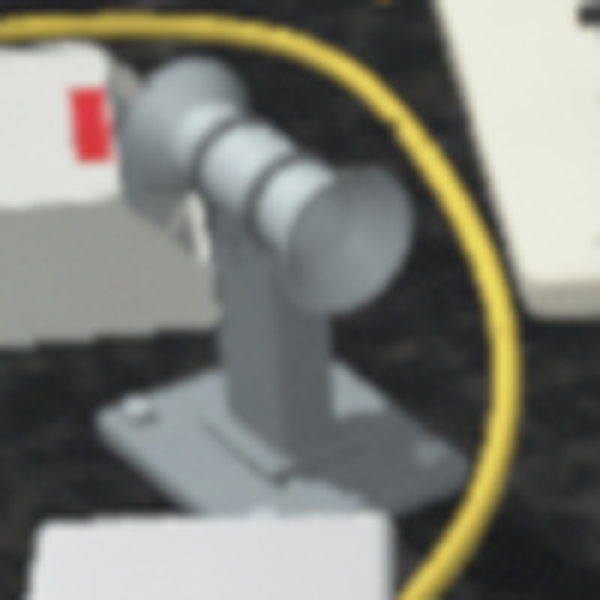

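View pics/s_rest.png

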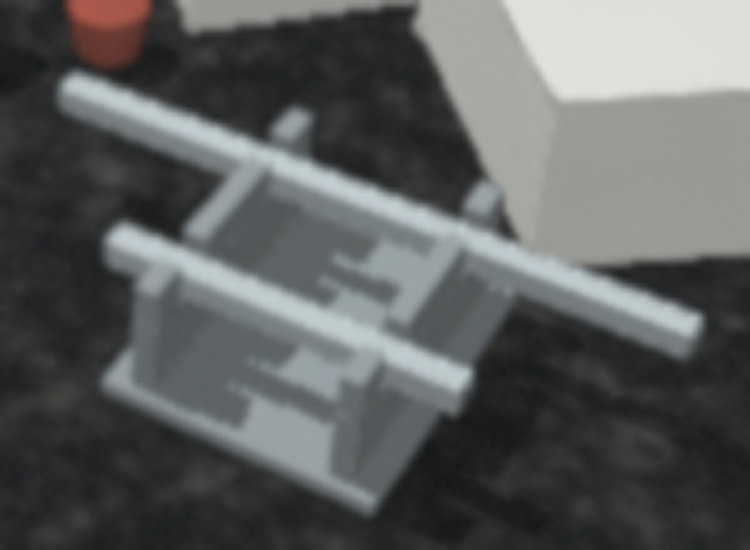

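```bash
python3 - <<'E'
from h import *
np.set_printoptions(precision=1,suppress=True)
def Z(p,ox,oy,f): return (np.array(p,float)+.5)/f-.5+[ox,oy]
T=lambda p:Z(p,145,140,6); R=lambda p:Z(p,285,170,5)
S=lambda p:Z(p,190,125,6); SR=lambda p:Z(p,285,210,5)
for n in('top','scene'): print(n,ray(n,[[280,210]])[0])
pl=onz('top',T([[165,375],[460,465],[540,213],[243,133]]),12);print('plate',pl[:,:2].tolist(),pl.mean(0))
for a,b in((0,1),(3,2)):
    d=pl[a]-pl[b];print('yaw y axis',np.degrees(np.arctan2(d[1],d[0])),np.linalg.norm(d),)
print(np.linalg.norm(pl[1]-pl[2]),np.linalg.norm(pl[0]-pl[3]))
m=onz('top',T([[452,263],[142,171]]),125);print('mouth centres',m,m.mean(0),np.linalg.norm(m[0]-m[1]),np.degrees(np.arctan2(*(m[1]-m[0])[[1,0]])))
print('tri mouth',tri('top',T([452,263]),'scene',S([350,238])))
# long bar : top face corners and ends
lb=onz('top',R([[57,187],[659,164]]),47);print('long',lb,lb.mean(0),np.linalg.norm(lb[0]-lb[1]),np.degrees(np.arctan2(*(lb[0]-lb[1])[[1,0]])))
sb=onz('top',R([[214,343],[545,329]]),47);print('short',sb,sb.mean(0),np.linalg.norm(sb[0]-sb[1]))
b=onz('top',R([[231,134],[470,126],[488,410],[245,418]]),0);print('rest base',b.tolist(),b.mean(0))
# boxes
print('boxA corner bench top view',onz('top',[R([455,73])],0))
for z in(50,70,90): print(proj('top',np.r_[0,0,z]))
E
python3 - <<'E'
import cv2
t=cv2.imread('pics/top0.png');s=cv2.imread('pics/scene0.png')
cv2.imwrite('pics/t_box.png',cv2.resize(t[60:310,200:430],None,fx=2.3,fy=2.3,interpolation=cv2.INTER_CUBIC))
cv2.imwrite('pics/s_box.png',cv2.resize(s[120:300,180:480],None,fx=2.6,fy=2.6,interpolation=cv2.INTER_CUBIC))
E
```

```text
top [ 292.7  -92.7 1110.1]
scene [ -99.7 -500.2  583.1]
plate [[511.98103881789433, 165.48104699342602], [477.89680932175935, 53.206200546053765], [573.8868853697838, 25.36564100862313], [605.7678142072582, 139.63340634490663]] [542.4  95.9  12. ]
yaw y axis 73.11283789007769 117.33446145581534
yaw y axis 74.41079426644657 118.6318499328408
99.94594266433603 97.28339922633245
mouth centres [[527.7  42.6 125. ]
 [560.4 150.2 125. ]] [544.   96.4 125. ] 112.44724118616006 73.10751260021078
tri mouth (array([528.3,  42.7, 123.3]), np.float64(0.4087963394487009))
long [[ 494.  -112.1   47. ]
 [ 504.1 -374.7   47. ]] [ 499.  -243.4   47. ] 262.840133959994 92.19899680763962
short [[ 426.4 -178.7   47. ]
 [ 431.9 -321.4   47. ]] [ 429.1 -250.    47. ] 142.7765951267376
rest base [[527.1775962295708, -191.5954762027435, 0.0], [530.9482514972285, -300.54088523562723, 0.0], [401.81910082163176, -304.48232604953955, 0.0], [398.7903928048902, -195.81941577171136, 0.0]] [ 464.7 -248.1    0. ]
boxA corner bench top view [[ 555.6 -294.5    0. ]]
[[241.9 443. ]]
[[241.  445.6]]
[[240.1 448.4]]
```

View pics/t_box.png

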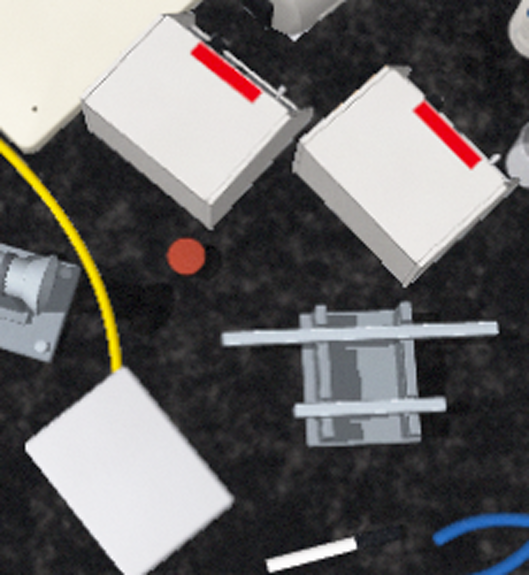

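View pics/s_box.png

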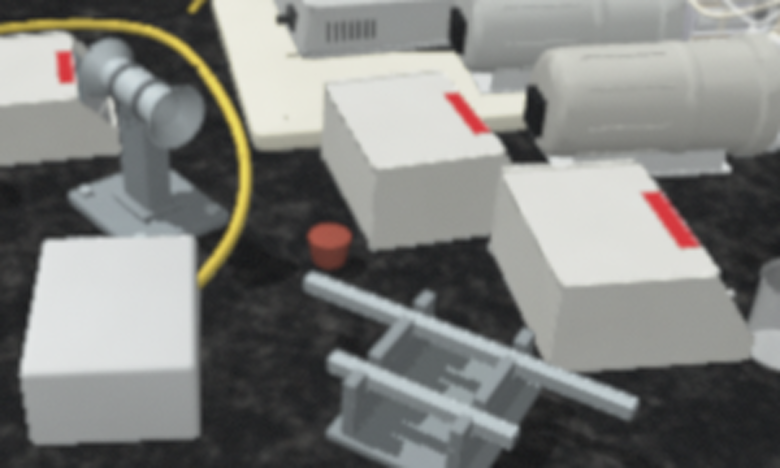

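Run:
```python
from h import *
np.set_printoptions(precision=1,suppress=True)
def Z(p,ox,oy,f): return (np.array(p,float)+.5)/f-.5+[ox,oy]
T=lambda p:Z(p,200,60,2.3); S=lambda p:Z(p,180,120,2.6)
for n,a,b in [('A top near',(421,262),(567,285)),('A bot near',(405,285),(550,368)),('A top left',(300,143),(502,165)),('A top right',(510,185),(718,275)),
 ('B top near',(210,203),(377,168)),('B left',(84,100),(325,83)),('B right',(305,118),(505,152)),
 ('W back',(118,367),(195,236)),('W right',(233,500),(200,372)),('hose end',(116,365),(203,280)),('cup',(186,256),(329,238))]:
    print(n,*tri('top',T(a),'scene',S(b)))
# hose: for top points, scan z and print scene pixel
for p in [(20,160),(60,200),(90,255),(108,310)]:
    print(p,[ (z,((proj('scene',onz('top',[T(p)],z))[0]-[180,120])*2.6).round().tolist()) for z in (0,40,80,120)])
```

```text
A top near [ 559.9 -296.2   79.2] 0.3630046331029624
A bot near [ 557.2 -295.5    0.2] 1.081201820364202
A top left [ 673.9 -186.7   85.3] 1.9307434560255412
A top right [ 633.8 -382.6   81.9] 3.7688944894930128
B top near [ 615.6 -101.3   80.9] 0.2802491915782977
B left [718.3  18.4  81.6] 0.8160077595989637
B right [ 693.4 -186.2   89.9] 10.576765039539918
W back [467.  -18.9  61. ] 6.000487690374772
W right [ 344.5 -123.1   60.1] 3.4703623754451685
hose end [478.7 -14.    7.1] 8.659430106500727
cup [581.1 -78.2  18.7] 0.6929512158743352
(20, 160) [(0, [246.0, 146.0]), (40, [242.0, 119.0]), (80, [238.0, 90.0]), (120, [234.0, 59.0])]
(60, 200) [(0, [254.0, 178.0]), (40, [250.0, 149.0]), (80, [246.0, 119.0]), (120, [242.0, 86.0])]
(90, 255) [(0, [245.0, 215.0]), (40, [241.0, 185.0]), (80, [237.0, 153.0]), (120, [232.0, 118.0])]
(108, 310) [(0, [224.0, 251.0]), (40, [220.0, 220.0]), (80, [216.0, 186.0]), (120, [211.0, 149.0])]
```

```bash
cat >> h.py <<'E'
from scipy.spatial.transform import Rotation as Ro
def qd(yaw): # tool down, tool x at yaw deg
    a=np.radians(yaw)/2; return np.array([np.cos(a),np.sin(a),0,0])
def Tw(s):
    M=np.eye(4);M[:3,:3]=Ro.from_quat(s['eef_rot']).as_matrix();M[:3,3]=s['tcp_pos'];return M
BC=np.array([499.5,-245.]);BY=92.1
MID=np.array([543.2,96.2]);TY=73.4
u=lambda y:np.array([np.cos(np.radians(y)),np.sin(np.radians(y))])
E
python3 - <<'E'
from h import *
np.set_printoptions(precision=2,suppress=True)
for off in(0,180):
  for nm,p,z,y in[('pick',BC-100*u(BY),30,BY),('lift',BC-100*u(BY),160,BY),('pre',MID-315*u(TY),110,TY),('end',MID-100*u(TY),110,TY),('up',MID-100*u(TY),230,TY)]:
    print(off,nm,p,bot.solve_ik([*p,z],qd(y+off)))
print(bot.read_state()['t'])
E
```

```text
0 pick [ 503.16 -344.93] [-0.28  0.44 -0.36  0.   -0.77 -2.82]
0 lift [ 503.16 -344.93] [-0.28  0.3  -0.23  0.   -1.04 -2.82]
0 pre [ 453.21 -205.67] [-0.03  0.18 -0.53  0.   -0.86  2.88]
0 end [514.63   0.37] [ 0.38  0.21 -0.5   0.   -0.87  2.47]
0 up [514.63   0.37] [ 0.38  0.09 -0.33  0.   -1.15  2.47]
180 pick [ 503.16 -344.93] [-0.28  0.44 -0.36  0.   -0.77  0.32]
180 lift [ 503.16 -344.93] [-0.28  0.3  -0.23  0.   -1.04  0.32]
180 pre [ 453.21 -205.67] [-0.03  0.18 -0.53  0.   -0.86 -0.26]
180 end [514.63   0.37] [ 0.38  0.21 -0.5   0.   -0.87 -0.67]
180 up [514.63   0.37] [ 0.38  0.09 -0.33  0.   -1.15 -0.67]
0.15
```

Run:
```python
from h import *
np.set_printoptions(precision=2,suppress=True)
s=bot.read_state()
bot.line_to([*s['tcp_pos'][:2],330],velocity=200)
p=BC-100*u(BY)
bot.move_ptp([*p,330],qd(BY+180))
bot.line_to([*p,150],velocity=200)
bot.move_gripper(45,60)
s=bot.read_state();im=bot.camera('wrist');cv2.imwrite('pics/w1.png',im[:,:,::-1])
print(s['t'],s['tcp_pos'],s['width'],s['contact_force'])
q=proj('wrist',[[*(BC-130*u(BY)),51],[*(BC-100*u(BY)),51],[*(BC-40*u(BY)),51]],Tw(s));print(q)
```

```text
6.2833 [ 503.15 -344.95  149.97] 45.385386783432516 [ 0.05 -0.13  0.01]
[[286.88 180.18]
 [286.87 212.99]
 [286.83 272.6 ]]
```

View pics/w1.png

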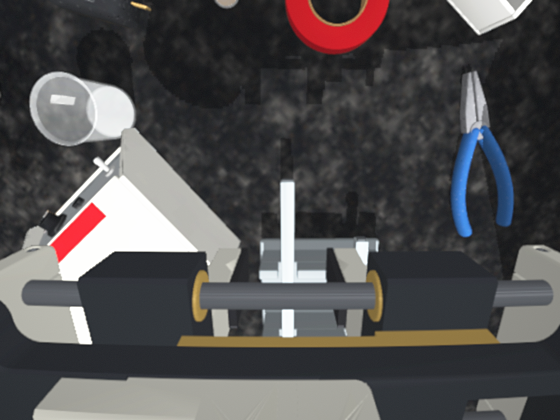

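The wrist view shows the bar's tail end at (287,180), where I predicted (286.9,180.2), so it's centred between the jaws. I'll pick it up.

Run:
```python
from h import *
np.set_printoptions(precision=2,suppress=True)
p=BC-100*u(BY)
bot.line_to([*p,30],velocity=80)
s=bot.read_state();print(s['t'],s['tcp_pos'],s['contact_force'])
bot.move_gripper(5,60)
s=bot.read_state();print(s['t'],s['tcp_pos'],s['width'],s['contact_force'])
bot.line_to([*p,150],velocity=80)
s=bot.read_state();print(s['t'],s['tcp_pos'],s['width'],s['contact_force'],s['moment'])
for n in('scene','top'):
    cv2.imwrite(f'pics/{n}2.png',bot.camera(n)[:,:,::-1])
s=cv2.imread('pics/scene2.png');cv2.imwrite('pics/s2.png',cv2.resize(s[130:330,260:460],None,fx=3,fy=3))
```

```text
7.9833 [ 503.51 -345.06   30.56] [-0.67  0.07 -0.07]
8.6333 [ 503.14 -344.91   30.01] 11.020853344910558 [-0.59 -0.2   0.42]
10.2833 [ 502.9  -344.81  149.39] 11.23720115155563 [0.79 0.31 0.02] [-0.   -0.06  0.1 ]
```

View pics/s2.png

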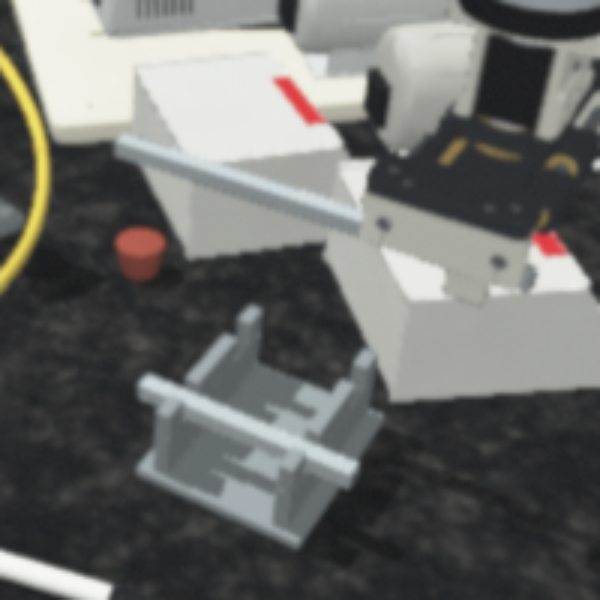

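View pics/top2.png

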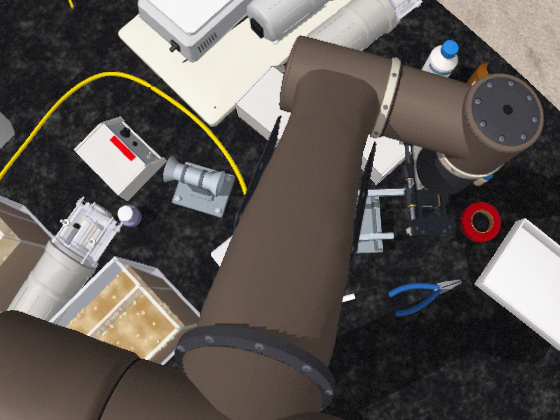

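The long bar is lifted, with its tip at about (300,178) in the scene picture. The short bar hasn't moved. Next I check that the bar is level.

Run:
```python
from h import *
for z in(155,160,164.4,168): print(z,proj('scene',[*(BC+130*u(BY)),z]))
s=cv2.imread('pics/scene2.png');cv2.imwrite('pics/s2b.png',cv2.resize(s[165:215,290:390],None,fx=8,fy=8,interpolation=cv2.INTER_CUBIC))
```

```text
155 [[300.1810897  180.42554266]]
160 [[300.24778629 178.15929484]]
164.4 [[300.30689847 176.1518114 ]]
168 [[300.35555799 174.50005095]]
```

View pics/s2b.png

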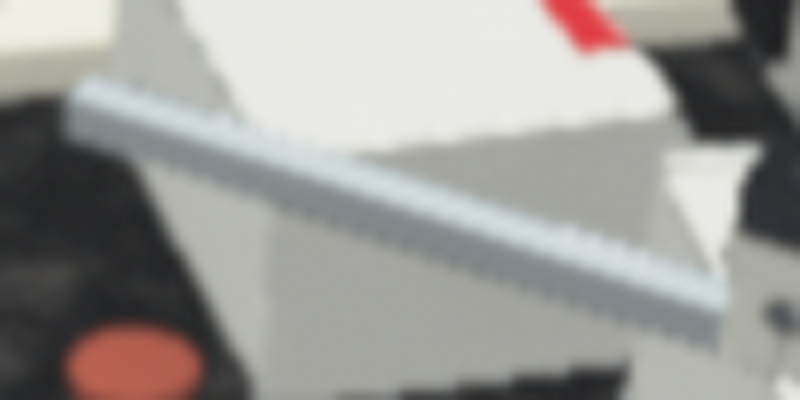

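Run:
```python
from h import *
np.set_printoptions(precision=2,suppress=True)
p=MID-315*u(TY)
bot.line_to([*p,150],velocity=130,ori=qd(TY+180))
bot.line_to([*p,113],velocity=80)
bot.pause(0.2)
s=bot.read_state();print(s['t'],s['tcp_pos'],s['width'],s['contact_force'])
for n in('scene','top'):
    cv2.imwrite(f'pics/{n}3.png',bot.camera(n)[:,:,::-1])
s=cv2.imread('pics/scene3.png');cv2.imwrite('pics/s3.png',cv2.resize(s[120:270,200:400],None,fx=4,fy=4,interpolation=cv2.INTER_CUBIC))
s=cv2.imread('pics/top3.png');cv2.imwrite('pics/t3.png',cv2.resize(s[130:280,150:350],None,fx=4,fy=4,interpolation=cv2.INTER_CUBIC))
c=MID-215*u(TY)
P=[[*(c+130*u(TY)),z] for z in(117,125,133)]
print(proj('scene',P),proj('top',P))
M=[*(MID-56*u(TY)),125];print(proj('scene',M),proj('top',M))
```

```text
12.4917 [ 453.59 -205.73  113.52] 11.18797306887639 [-0.59 -0.21 -0.45]
[[255.33 172.38]
 [255.2  169.09]
 [255.07 165.78]] [[233.97 188.52]
 [233.56 187.63]
 [233.14 186.74]]
[[247.53 163.78]] [[219.94 183.66]]
```

View pics/s3.png

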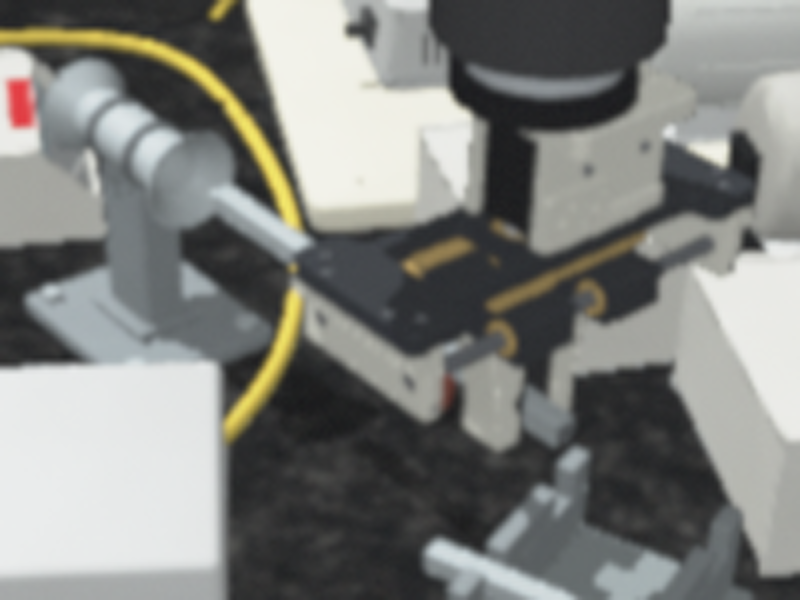

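View pics/t3.png

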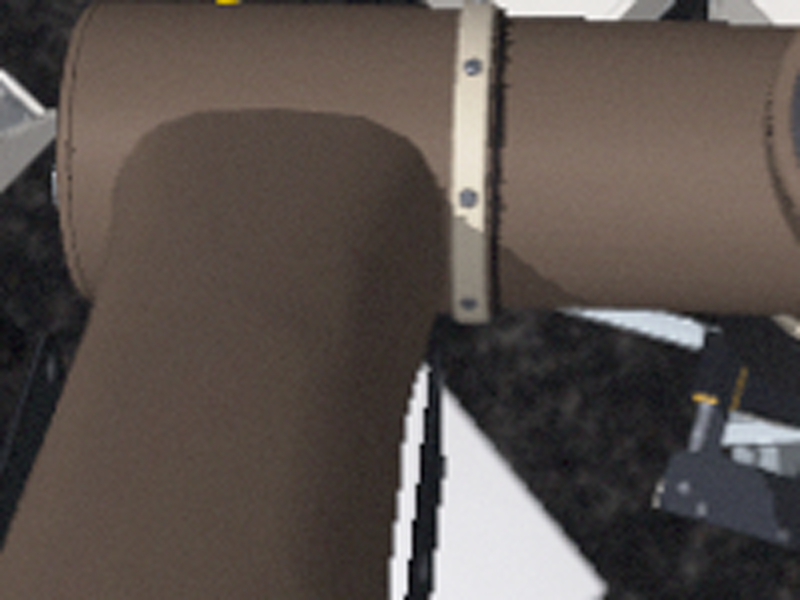

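The scene view shows the tip at about (254,169), against a predicted (255,169), lined up in front of the mouth. I'll feed it in steps and watch the force.

Run:
```python
from h import *
np.set_printoptions(precision=2,suppress=True)
for d in(270,240,200,165,130,100):
    bot.line_to([*(MID-d*u(TY)),113],velocity=60)
    s=bot.read_state();f=s['contact_force']
    print(d,round(s['t'],2),s['tcp_pos'],f,s['moment'],round(s['width'],2))
    if np.linalg.norm(f)>8 or np.abs(s['moment']).max()>0.8: print('STOP');break
cv2.imwrite('pics/scene4.png',bot.camera('scene')[:,:,::-1])
s=cv2.imread('pics/scene4.png');cv2.imwrite('pics/s4.png',cv2.resize(s[100:250,180:380],None,fx=4,fy=4,interpolation=cv2.INTER_CUBIC))
```

```text
270 13.49 [ 466.02 -162.54  112.98] [-0.47  0.2  -0.71] [ 0.03 -0.05 -0.03] 11.32
240 14.14 [ 474.66 -133.51  112.98] [ 0.43 -0.35 -1.39] [ 0.01 -0.12 -0.02] 11.25
200 14.96 [485.97 -95.39 112.95] [-0.67 -0.63 -1.04] [ 0.04 -0.07  0.01] 11.3
165 15.69 [496.   -61.77 112.95] [-0.28 -0.43 -0.69] [-0.   -0.02  0.03] 11.16
130 16.43 [505.93 -28.23 112.9 ] [ 0.14 -0.45 -1.49] [ 0.04 -0.08 -0.03] 10.96
100 17.07 [514.5    0.59 112.86] [ 0.34  0.53 -0.23] [-0.05  0.04 -0.02] 11.21
```

View pics/s4.png

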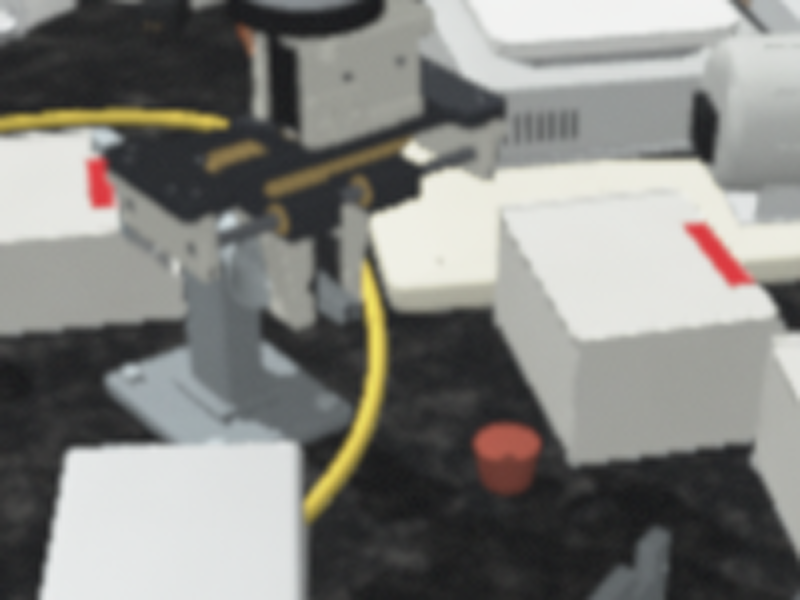

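Run:
```python
from h import *
np.set_printoptions(precision=2,suppress=True)
p=MID-100*u(TY)
bot.line_to([*p,108],velocity=30)
s=bot.read_state();print(s['t'],s['tcp_pos'],s['contact_force'],s['moment'])
bot.move_gripper(50)
bot.pause(.2)
bot.line_to([*p,230],velocity=100)
q=p-120*u(TY)
bot.line_to([*q,300],velocity=200)
bot.move_ptp([480,-300,330],qd(TY+180))
s=bot.read_state();print(s['t'],s['tcp_pos'],s['contact_force'],s['width'])
for n in('scene','top'):
    cv2.imwrite(f'pics/{n}5.png',bot.camera(n)[:,:,::-1])
s=cv2.imread('pics/scene5.png');cv2.imwrite('pics/s5.png',cv2.resize(s[100:250,180:380],None,fx=4,fy=4,interpolation=cv2.INTER_CUBIC))
s=cv2.imread('pics/top5.png');cv2.imwrite('pics/t5.png',cv2.resize(s[130:230,130:280],None,fx=5,fy=5,interpolation=cv2.INTER_CUBIC))
```

```text
17.4417 [514.36   0.11 107.69] [0.45 0.48 0.12] [ 0.06 -0.08 -0.03]
21.4583 [ 480.13 -299.69  329.  ] [-0.11 -0.27 -0.6 ] 49.648206609870215
```

View pics/s5.png

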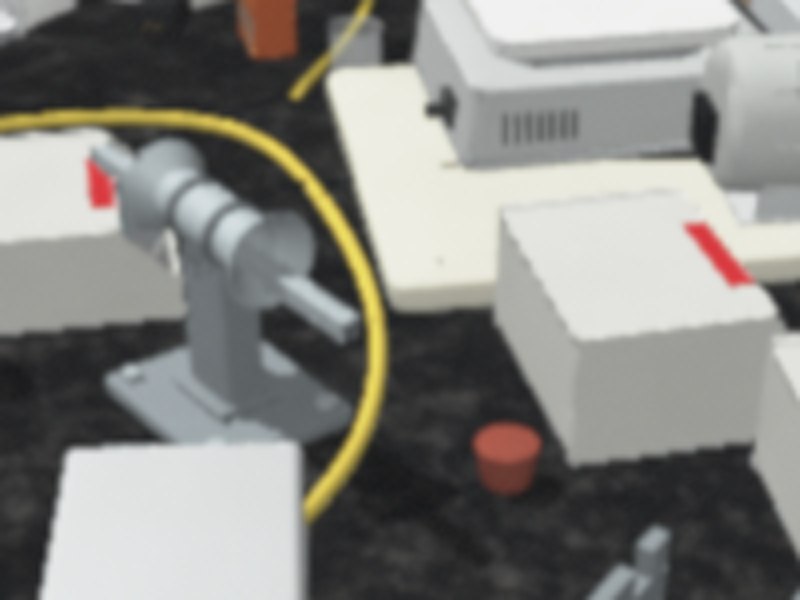

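View pics/t5.png

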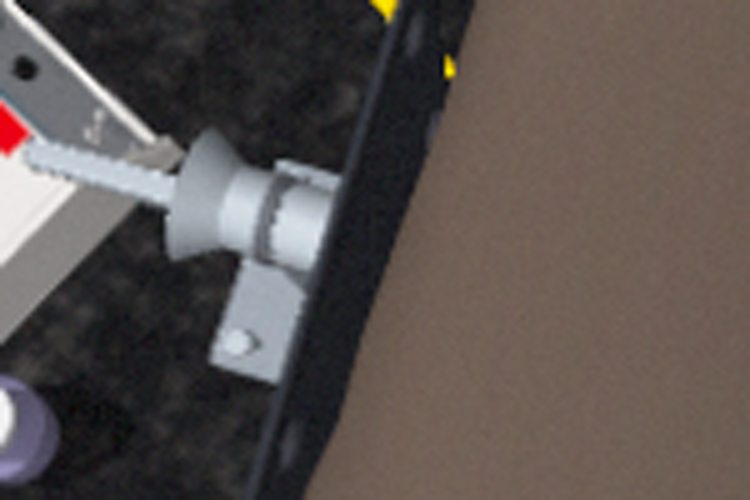

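View pics/scene5.png

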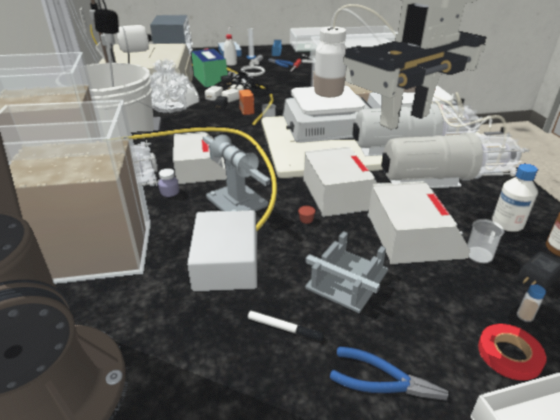

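Both views show the bar lying through the tube, and the short bar still in the rest. I'll measure the bar's two ends before handing in.

Run:
```python
from h import *
np.set_printoptions(precision=1,suppress=True)
# lead end in top, tail end in scene (centre of end faces); bar axis z~118
A=onz('top',[[ (25+.5)/5-.5+130,(152+.5)/5-.5+130]],118)[0]
B=onz('scene',[[(352+.5)/4-.5+180,(325+.5)/4-.5+100]],118)[0]
U=u(TY);N=np.array([U[1],-U[0]])
for e in(A,B):print(e,'along',(e[:2]-MID)@U,'across',(e[:2]-MID)@N)
print('len',np.linalg.norm(A-B),'centre along',((A+B)[:2]/2-MID)@U)
print(bot.read_state()['t'])
bot.close_job()
```

```text
[580.4 224.7 118. ] along 133.74789997364755 across -1.0882153161187313
[505.3 -28.5 118. ] along -130.35458376444734 across -0.6794178733013934
len 264.1028001214299 centre along 1.6966581046001243
21.5583
the job is handed in; nothing more can be done
```

The long bar is in the guide tube, sticking out about equally at both ends, and the short bar is still in the rest. I gripped the long bar 100 mm from its centre, fed it through, set it down, let go and moved the arm clear. The job was handed in at about 21.6 s of the 42 s allowed.

**Final position:** the last camera check put the bar's centre about 2 mm from the tube's middle along the tube. Each end was within about 1 mm of the axis sideways. The measured length was 264 mm against the true 260 mm, so expect errors of a few millimetres. That check assumed the height of a bar lying on the bore floor; I didn't measure the height.

**Feeding:** while feeding and setting down, the readings stayed under 2 N. The bar drooped about 5 mm at its tip while held, so I fed it about 3 mm higher to allow for that.

**Short bar:** I judged it to be in place by eye in the final scene picture, not by a measurement. The arm hid the tail half of the tube in the final top view, so the tail end was measured from the scene camera alone.

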